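Tighten the ratchet bench clamp on a blank and lock it

ROBOT

A 7-joint arm with a two-finger parallel gripper is mounted at the origin on the work surface. World frame = base frame: x ahead of the robot, y to its left, z up, the work surface at z = 0. Lengths are in m, angles in rad, forces in N, time in s.
With the tool pointing down it reaches from about 0.35 to 0.9 m from the base axis. Payload 8.1 kg.
Tool frame: the origin (TCP) lies at the very end of the fingers, on their centre line; the grasp point (between the pads) lies 19 mm behind it; z points along the fingers, y is the line along which they close (so a half turn about z gives the same grasp; the last joint's range is limited). The gripper opens to 92 mm and grips with 3 to 60 N. Pads are 19 mm wide; open, the fingers measure 130 mm over their backs; the gripper's body (75 mm by 190 mm) begins 47 mm behind the grasp point.
Start: joints at [1.058, 0.434, 0.025, 1.573, -0.012, 1.134, -0.075], TCP at [0.249, -0.573, 0.199] pointing down, gripper open.
Joint ranges: [-2.62, 2.62], [-0.44, 2.09], [-1.27, 1.32], [0.08, 2.57], [-1.32, 4.46], [0.12, 2], [-2.74, 2.74]. Speed limits (rad/s): [2.22, 2.22, 3.01, 3.01, 3.14, 3.14, 3.14].

INTERFACE

Orientations are given as a rotation vector (axis times angle).
In Python, from cell import arm gives the robot as it stands.
- The arm moves only by the tool jog_arm, never from a script. Its argument "rows" is a list of rows, each a list of 3 entries, a list of its own where there are three numbers: the shift along the world's x, y, z in cm, then the turn, a rotation vector about the world's x, y, z in degrees, then the opening, from 0 (shut) to 1 (fully open). A call has 1 to 8 rows; each row is the pose to reach, as a shift and turn from the pose commanded when the call began; what a row does not reach only later rows make up. A row lasts 1/8 s, in which the tool goes at most 62.5 mm and 10.7 degrees, less where a joint would pass 70% of its speed; a pose out of reach is approached as far as the arm can. A call with a gripper value outside its range is refused whole. The fingers move at their own pace and stop on an object; "newtons" is the grip in N (left out, the last holds). Time passes only in rows, so rows that repeat a pose let the fingers close. It gives the time, the measured TCP pose, the force, the opening and the grip force at its end, in the units of the state.
- arm.observe(): the state, without advancing time (a new reading comes with each control period).
- arm.get_image(name): name is "side" or "top"; returns a dict with "img" (384x512x3 uint8, red, green, blue), "depth" (384x512 float32, m along the optical axis (not along the pixel's ray), 0 where there is no reading), "fx", "fy", "cx", "cy" (pixels), "rvec" (rotation vector, rad) and "tvec" (3), from world to camera coordinates, as OpenCV has them. Camera axes: x right, y down, z forward; pixel columns grow to the right and rows downward; lengths in m; the calibration is good to about 2 mm. A picture is of the moment at which its call begins.
- arm.sign_off(): hands the job in; it is judged then, once.
The state is a dict: "clock": time; "joints": joint angles; "dq": joint speeds; "joint_efforts": joint torques, N m; "position": TCP position; "ee_rot": TCP orientation; "force": force on the tool from outside, world axes, zero at the start; "ft_torque": the same for the moment, N m; "width": opening from 0.0 (shut) to 1.0 (fully open); "gripper_force": force on a finger pad.
Only numpy, scipy, OpenCV 4.12 (cv2) and the standard library are available. Lean on these libraries where they do the work, as an engineer would, in place of code of your own. Each camera call takes 0.05 s, during which the arm holds its last target. There are 200 camera calls.

TASK

Clamp the wood blank: flip the thumb lever of the ratchet's direction pawl over so that the handle tightens, swing the handle back and forth until the jaw holds the blank firmly against the fence with its sprung pad pressed in about halfway or more, then turn the T-bar lock on the jaw clockwise a quarter turn until it drops into its detent. Leave the pawl in the tightening position, and do not disturb the other things on the bench.

Things in the scene. Friction and masses are not known exactly. Their poses are not given: they have to be found in the camera images.
- clamp: The bench clamp's fixed cast-iron base, 100 x 360 mm, 16 mm thick, screwed to the bench. Origin: on the bench top under the vertical spindle axis. Its +y runs along the bed to the fence, +x away from the handle. In this frame, mm: bed x -50 to 50, y -55 to 305; jaw block at the start x -35 to 35, y 100 to 145, top z 50.
- handle (a joint): Angle of the ratchet handle about the spindle axis, rad, limits -0.7 to 0.7, stays where left (0.12 N m friction). At 0 it points along the clamp's -x; grows counter-clockwise seen from above, so positive swings the grip to the clamp's -y (away from the jaw). Driving the wheel takes 3 to 6 N at the grip.
- handle_grip (a point): Centre of the wooden grip of the handle, 140 mm from the spindle axis and 56 mm above the bench. The grip is a bar 20 mm wide and 22 mm tall, pointing radially, reaching from 95 to 180 mm from the axis, open space beneath. The iron head inward of it reaches 70 mm from the axis, is 86 mm wide and 71 mm high. Site axes: x from the grip towards the spindle axis, z up.
- pawl (a joint): Tilt of the direction pawl, rad, a weighted rocker that always falls to one side. The handle carries the wheel along only when swinging to the side the lever leans to; the other way it clicks freely. Negative (start): leans to the handle's +y (jaw side), opens the jaw. Positive: leans to -y, tightens as the handle angle grows. At rest it reads +-0.27 to +-0.5. Flipping takes under 2 N.
- pawl_knob (a point): Centre of the knob of the pawl's thumb lever: a dark upright cylinder 24 mm dia., 24 mm tall. The lever tilts about a pivot along the handle, 65 mm above the bench, 34 mm from the spindle axis; the knob is 40 mm above it, so about 100 mm above the bench and 13 to 19 mm to one side of the handle's middle plane.
- spindle (a joint): Angle of the toothed crown wheel, rad, 0 at the start, grows counter-clockwise and closes the jaw by 12 mm per rad. 94 mm dia., 20 teeth 0.314 rad apart, tooth tops 42 mm above the bench, under the handle's head. Stiff: stays where left.
- jaw (a joint): Travel of the sliding jaw along the clamp's +y, m, 0 at the start, -0.012 to 0.060; 12 mm per rad of the wheel, so some 15 mm a full stroke. Stays where it is left. 18 to 32 mm of free travel bring the pad, blank and fence together.
- pad (a joint): How far the jaw's sprung wooden pad is pressed into the jaw, m: 0 free, 0.008 fully in; 4 N to start, then 2.5 N per mm. Sliding the loose blank along presses it in less than 1 mm.
- pad_face (a point): Middle of the pad's front face (80 x 34 mm), 35 mm above the bench.
- lock (a joint): Angle of the quarter-turn jaw lock, rad, 0 to 1.62, grows clockwise seen from above. At 0 its T-bar lies along the clamp's y, at 1.57 across the bed, along the clamp's x. Light to turn (0.05 N m).
- lock_drop (a joint): How far the lock has dropped, m: 0 riding on top of its slotted boss, 0.005 in its detent. A light spring (about 3 N) pulls it down when the lock stands within about 0.1 rad of 1.57 and is free to drop.
- lock_grip (a point): Centre of the lock's T-bar on top of the jaw block: 60 mm long, 14 mm wide, 18 mm tall, 82 mm above the bench before it drops; 125 mm along the clamp's +y from the spindle axis, plus the jaw travel. The boss under it is 36 mm wide with its top 56 mm above the bench.
- fence: Fixed iron fence, 100 x 22 x 45 mm, clipped across the bed at a place that varies. Origin: foot of the face that looks to the jaw; its +y points away from the jaw.
- blank: Loose light wood blank, 56 x 50 x 40 mm tall, lying on the bed (16 mm above the bench) between pad and fence, 50 mm along the clamp's y. Origin: centre of its underside.
- glue: White glue bottle, 54 mm dia., 170 mm tall, upright, beyond the tightening end of the handle's swing. Origin: centre of its underside.
- mug: White mug, 76 mm dia., 85 mm tall, behind the clamp. Origin: centre of its underside.
- mallet: Wooden mallet lying down, 280 mm long, 60 mm high. Origin: under the handle, 90 mm from the head's centre.
- chisel: Wood-handled chisel, 200 mm long, 26 mm high. Origin: under its middle.
- offcut: Light wood offcut, 75 x 45 x 28 mm, in front of the clamp's bed. Origin: centre of its underside.
- wax_tin: Round tin, 72 mm dia., 45 mm tall, behind the clamp. Origin: centre of its underside.
- plane: Iron hand plane, 200 x 58 mm, 75 mm high, past the fence end. Origin: centre of its underside.
Not all that is in view belongs to the job. Leave any green, purple or turquoise look-alike of the blank alone.

How it is judged:
By the outcome, as a careful person would: the job done as asked, in the order asked, and still so for the second after the job is handed in, with the robot touching nothing.
It also fails if it takes over 72 s, if anything falls off the work surface, if the arm or the gripper's body presses on something with over 40 N, if the wrist force passes 120 N, or if a joint passes its speed limit or range.

## Working session

There is one attempt and no reset: what is moved stays moved. The work goes in short steps, Python scripts to look and compute and a tool call to move; the robot and the scene stay as the last step left them, time stands still between calls to the robot, and variables do not carry over. Pictures are saved under pics/ and viewed, at most 10 in all, crops included, and the job is handed in when it is done.

Besides the shell and the picture viewer there is one more tool, called after "Emit:" in YAML: its name, and indented under it one key for each argument. jog_arm: Moves the arm, as the interface text tells. Its arguments: {"type":"object","properties":{"rows":{"type":"array","items":{"type":"array"}},"newtons":{"type":"number"}},"required":["rows"]}

```bash
mkdir -p pics; cat > h.py <<'E'
from cell import arm
import numpy as np, cv2
def snap(n,f,crop=None,s=1):
    d=arm.get_image(n); im=cv2.cvtColor(d["img"],cv2.COLOR_RGB2BGR)
    np.savez(f"pics/{f}.npz",**d)
    if crop: x0,y0,x1,y1=crop; im=im[y0:y1,x0:x1]
    cv2.imwrite(f"pics/{f}.png",cv2.resize(im,None,fx=s,fy=s,interpolation=cv2.INTER_CUBIC)); return d
def world(d,u,v,z=None):
    R=cv2.Rodrigues(np.array(d["rvec"]))[0]; t=np.array(d["tvec"]).ravel()
    r=np.array([(u-d["cx"])/d["fx"],(v-d["cy"])/d["fy"],1.])
    o=-R.T@t; w=R.T@r
    if z is None: return o+w*d["depth"][int(round(v)),int(round(u))]
    return o+w*((z-o[2])/w[2])
E
python3 - <<'E'
from h import *
snap("top","t0",s=1.5);snap("side","s0",s=1.5)
print(arm.observe())
E
```

```text
{'clock': 0.1, 'joints': array([ 1.05843079,  0.43518503,  0.02500223,  1.57401366, -0.0115861 ,
        1.13397549, -0.07508995]), 'dq': array([-1.23454423e-03, -2.60306727e-03, -8.84590262e-04, -1.62301944e-03,
       -5.54064562e-04, -1.19326607e-04, -9.00579286e-05]), 'joint_efforts': array([ 2.77427353e-03, -6.69118738e+01,  9.87699665e-01, -3.15139532e+01,
       -6.05393993e-02,  3.74322978e-02,  9.48346178e-05]), 'position': array([ 0.24872728, -0.57283663,  0.19870117]), 'ee_rot': array([-3.07457292e+00, -6.38764157e-01,  6.95996354e-04]), 'force': array([-0.66797584, -0.1918987 , -1.1990602 ]), 'ft_torque': array([-0.0357341 ,  0.03007999, -0.03549937]), 'gripper_force': 0.0, 'width': 0.998620506894947}
```

View pics/t0.png

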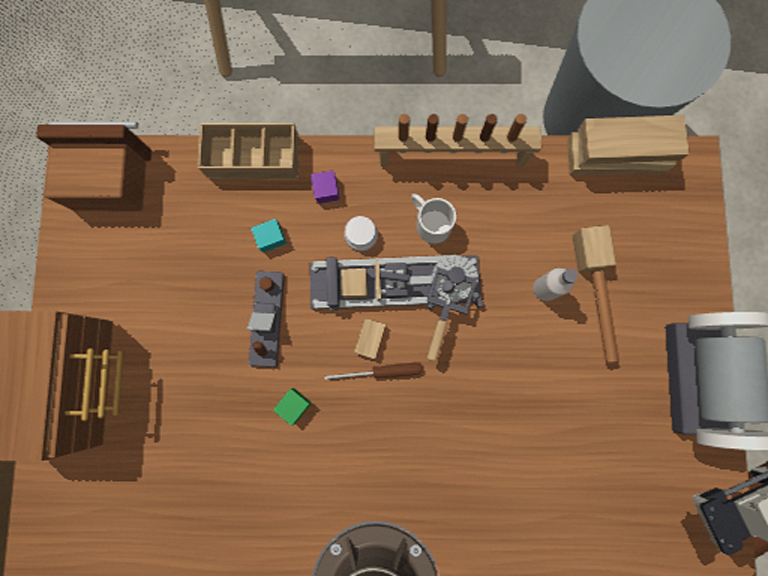

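View pics/s0.png

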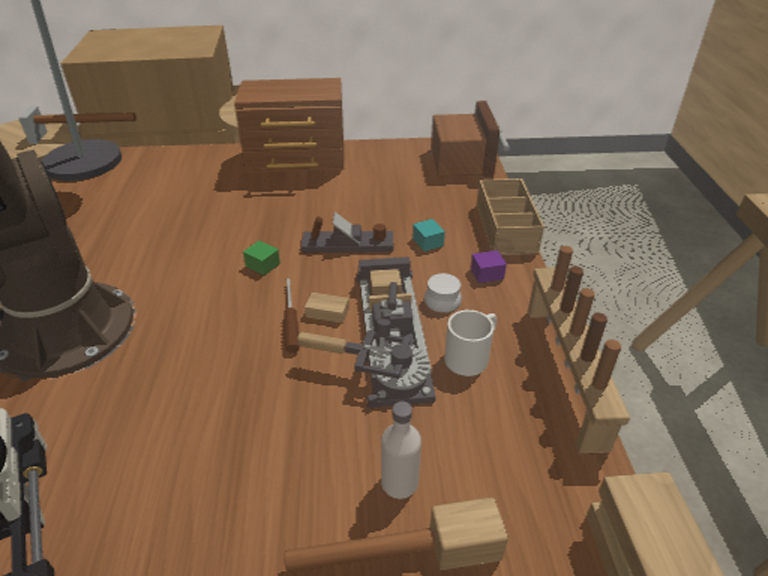

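The top view (1.5x) shows the clamp at about px (395,283), its bed running left to the fence. The handle grip is at about (438,340), the head and pawl at (455,285), and the glue at (553,285). Next I'll enlarge a crop.

```bash
python3 - <<'E'
from h import *
import numpy as np
d=dict(np.load("pics/t0.npz")); im=cv2.cvtColor(d["img"],cv2.COLOR_RGB2BGR)
a=cv2.resize(im[160:260,195:335],None,fx=5.6,fy=5.6,interpolation=cv2.INTER_CUBIC)
cv2.imwrite("pics/t0c.png",a)
d2=dict(np.load("pics/s0.npz")); im=cv2.cvtColor(d2["img"],cv2.COLOR_RGB2BGR)
cv2.imwrite("pics/s0c.png",cv2.resize(im[165:275,190:300],None,fx=5.4,fy=5.4,interpolation=cv2.INTER_CUBIC))
for n,dd in(("t",d),("s",d2)):
    R=cv2.Rodrigues(dd["rvec"])[0];print(n,-R.T@dd["tvec"].ravel(),dd["fx"],R[2])
E
```

```text
t [ 0.43492422 -0.03122194  1.1531526 ] 362.61505654071067 [ 0.14748263  0.01812241 -0.98889861]
s [ 0.55164616 -0.83416292  0.77416859] 398.632616440586 [ 0.01872952  0.76650275 -0.64196786]
```

View pics/t0c.png

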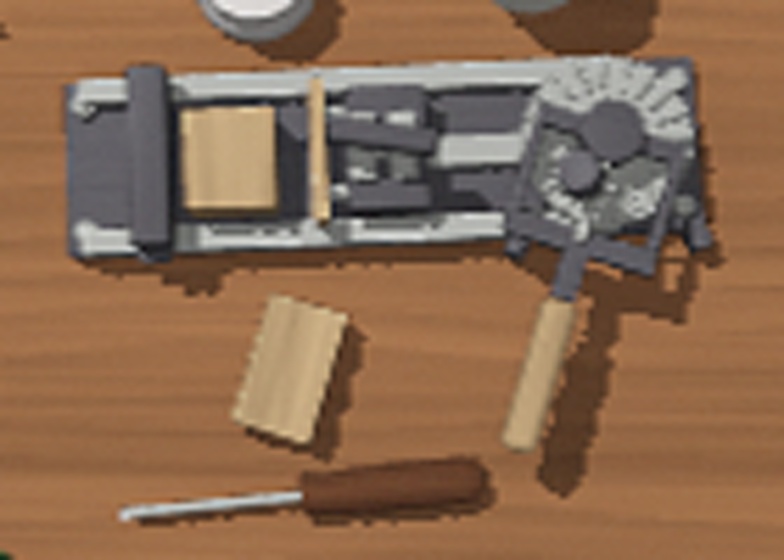

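View pics/s0c.png

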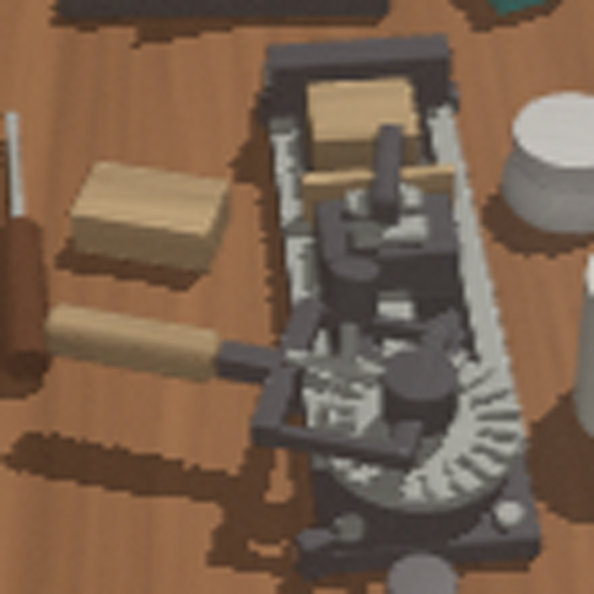

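The top crop shows:
- fence at (150,160), blank at (229,158), pad at (318,150)
- T-bar at (385,135), spindle cap at (612,130), and the knob at (577,172) leaning to the jaw side
- grip from (563,298) to (520,448)

Next, the coordinates.

```bash
python3 - <<'E'
from h import *
np.set_printoptions(precision=4,suppress=True)
d=dict(np.load("pics/t0.npz"))
def P(u,v,z=None): return world(d,195+u/5.6-.4,160+v/5.6-.4,z)
for n,u,v,z in [("bed L far",66,88,.016),("bed L near",76,258,.016),("bed R far",694,60,.016),("knob",577,172,.112),("cap",612,130,.071),("grip in",563,298,.067),("grip out",520,448,.067),("Tbar L",332,130,.091),("Tbar R",435,140,.091),("pad",318,150,.052),("blankL",183,158,.056),("blankR",276,158,.056),("fence r",168,160,.061),("offcut",290,370,.028),("chisel end",490,478,.02)]:
    print(n,P(u,v,z),P(u,v))
for n,u,v,z in [("glue cap",567,276,.17),("mug",437,220,.085)]:
    print(n,world(d,u/1.5,v/1.5,z),world(d,u/1.5,v/1.5))
E
```

```text
bed L far [0.6529 0.1429 0.016 ] [0.6556 0.145  0.0023]
bed L near [0.5554 0.1346 0.016 ] [0.557  0.1368 0.0007]
bed R far [ 0.6709 -0.215   0.016 ] [ 0.6739 -0.2174  0.0014]
knob [ 0.5916 -0.1381  0.112 ] [ 0.5912 -0.1378  0.1145]
cap [ 0.6208 -0.1613  0.071 ] [ 0.6203 -0.161   0.0735]
grip in [ 0.5302 -0.1346  0.067 ] [ 0.5305 -0.1349  0.0631]
grip out [ 0.4504 -0.1112  0.067 ] [ 0.4505 -0.1115  0.0627]
Tbar L [ 0.6166 -0.0107  0.091 ] [ 0.6171 -0.0106  0.0879]
Tbar R [ 0.6115 -0.0653  0.091 ] [ 0.6115 -0.0653  0.0907]
pad [ 0.612  -0.0023  0.052 ] [ 0.612  -0.0023  0.0523]
blankL [0.6066 0.0715 0.056 ] [0.6126 0.0751 0.0176]
blankR [0.6068 0.0205 0.056 ] [0.6071 0.0206 0.0546]
fence r [0.6046 0.0792 0.061 ] [0.6056 0.0798 0.0548]
offcut [0.4927 0.0126 0.028 ] [0.4926 0.0125 0.0305]
chisel end [ 0.4346 -0.098   0.02  ] [ 0.4346 -0.0992  0.0007]
glue cap [ 0.6015 -0.3515  0.17  ] [ 0.601  -0.3504  0.1733]
mug [ 0.7292 -0.1231  0.085 ] [ 0.7499 -0.1295  0.0099]
```

Emit:
jog_arm:
  rows:
    - [[2,2.5,1],[0,0,-3],0.6]
    - [[6,7.5,2],[0,0,-9],0.6]
    - [[10,12.5,3],[0,0,-16],0.6]
    - [[14,17.5,3],[0,0,-23],0.6]
    - [[18,22.5,3],[0,0,-30],0.6]
    - [[22,27.5,3],[0,0,-36],0.6]
    - [[26,32.5,3],[0,0,-40],0.6]
    - [[29,37,3],[0,0,-40],0.6]

```text
clock: 1.1
position: [0.5386, -0.2034, 0.2292]
ee_rot: [3.108, -0.454, -0.001]
force: [1.1, -0.5, -0.2]
width: 0.6
gripper_force: 0.0
```

Emit:
jog_arm:
  rows:
    - [[3,4,0],[0,0,0],0.6]
    - [[5.3,6.5,-2],[0,0,0],0.6]
    - [[5.3,6.5,-7],[0,0,0],0.6]
    - [[5.3,6.5,-7],[0,0,0],0.6]

```text
clock: 1.6
position: [0.5877, -0.1394, 0.1558]
ee_rot: [3.109, -0.45, -0.013]
force: [0.1, -1.3, 0.2]
width: 0.597
gripper_force: 0.0
```

```bash
python3 - <<'E'
from h import *
snap("side","s1",(180,150,330,290),4)
o=arm.observe();print(o["clock"],o["position"],o["ee_rot"],o["force"])
E
```

```text
1.65 [ 0.58927879 -0.14026319  0.15843874] [ 3.10863277 -0.45190314 -0.00632545] [1.04880025 0.25003512 0.50251556]
```

View pics/s1.png

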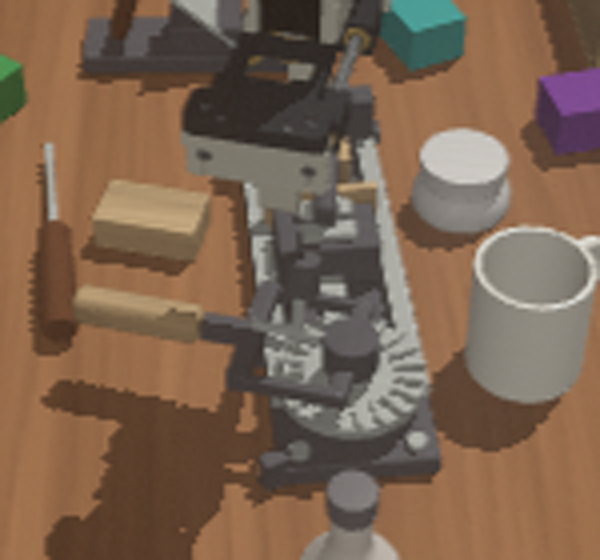

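```bash
python3 - <<'E'
from h import *
d=dict(np.load("pics/s1.npz"))
K=np.array([[d["fx"],0,d["cx"]],[0,d["fy"],d["cy"]],[0,0,1.]])
for n,p in [("tcp",(.589,-.140,.158)),("f-",(.589-.009,-.140-.027,.16)),("knob",(.5916,-.138,.112)),("cap",(.6208,-.1613,.071)),("T",(.614,-.038,.091))]:
    q=cv2.projectPoints(np.array([p]),d["rvec"],d["tvec"],K,None)[0].ravel();print(n,(q-[180,150])*4)
d=arm.get_image("top");
t=dict(np.load("pics/t0.npz"))
for u,v in [(190,123)]: print(world(d,u,v))
cv2.imwrite("pics/t1.png",cv2.resize(cv2.cvtColor(d["img"],cv2.COLOR_RGB2BGR)[140:270,195:345],None,fx=4,fy=4,interpolation=2))
E
```

```text
tcp [294.88442575 206.60274239]
f- [281.64274735 236.01441168]
knob [299.06332435 261.47808173]
cap [349.16216614 335.20313997]
T [324.45771468 178.78064376]
[ 0.83289878  0.20507376 -0.00161782]
```

View pics/t1.png

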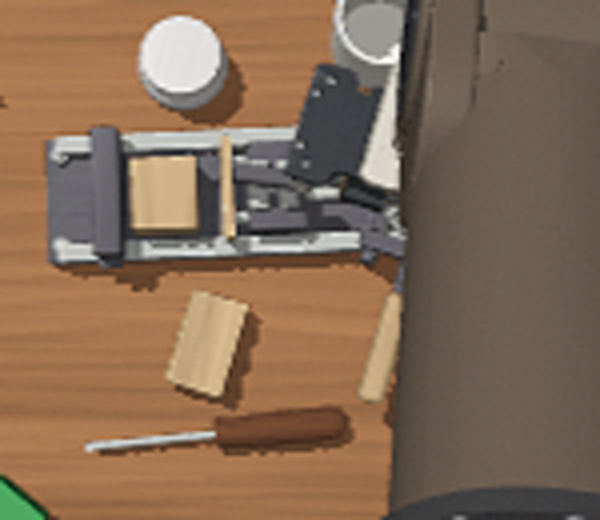

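The knob is hidden under the gripper in both views, but the projected numbers place it under the TCP. I'll go down around it and push it to -y.

Emit:
jog_arm:
  rows:
    - [[0.2,0,-3],[0,0,0],0.6]
    - [[0.2,0,-6.3],[0,0,0],0.6]
    - [[0.2,0,-6.3],[0,0,0],0.6]
    - [[-0.1,-1,-6.3],[0,0,0],0.6]
    - [[-0.4,-1.8,-6.3],[0,0,0],0.6]
    - [[-0.7,-2.6,-6.3],[0,0,0],0.6]
    - [[-0.9,-3.6,-6.3],[0,0,0],0.6]
    - [[-0.9,-3.6,-6.3],[0,0,0],0.6]

```text
clock: 2.7
position: [0.5814, -0.1776, 0.0966]
ee_rot: [3.108, -0.454, 0.0]
force: [0.4, -0.7, 0.1]
width: 0.599
gripper_force: 0.0
```

Emit:
jog_arm:
  rows:
    - [[0,-0.3,3],[0,0,0],0.6]
    - [[0,-0.3,6],[0,0,0],0.6]
    - [[-4,2,6],[0,0,0],0.6]
    - [[-8,4.5,6],[0,0,0],0.6]
    - [[-10,5.7,6],[0,0,0],0.6]
    - [[-10,5.7,6],[0,0,0],0.6]

```text
clock: 3.45
position: [0.4808, -0.118, 0.1568]
ee_rot: [-3.109, 0.449, 0.0]
force: [0.3, -0.3, 0.3]
width: 0.599
gripper_force: 0.0
```

```bash
python3 - <<'E'
from h import *
snap("side","s2",(180,150,330,290),4)
snap("top","t2",(195,140,345,270),4)
a=np.hstack([cv2.resize(cv2.imread(f"pics/{n}.png"),(400,373)) for n in("s2","t2")]);cv2.imwrite("pics/c2.png",a)
o=arm.observe();print(o["clock"],o["position"],o["ee_rot"],o["force"])
E
```

```text
3.55 [ 0.48268462 -0.11931437  0.15677462] [ 3.10892696e+00 -4.51032003e-01  1.89233711e-03] [-0.07188217 -0.37008239  0.17850954]
```

View pics/c2.png

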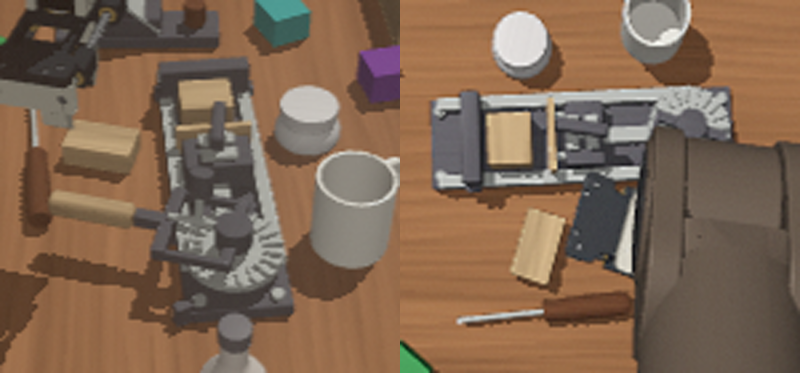

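```bash
python3 - <<'E'
from h import *
np.set_printoptions(precision=3,suppress=True)
d=dict(np.load("pics/s2.npz"))
K=np.array([[d["fx"],0,d["cx"]],[0,d["fy"],d["cy"]],[0,0,1.]])
def pr(p): return cv2.projectPoints(np.array([p],float),d["rvec"],d["tvec"],K,None)[0].ravel()
O=np.array([.620,-.162]);h=np.array([-.958,.285]);l=np.array([-.285,-.958])
im=cv2.cvtColor(d["img"],cv2.COLOR_RGB2BGR)
S=6;x0,y0=185,155
a=cv2.resize(im[y0:y0+100,x0:x0+130],None,fx=S,fy=S,interpolation=2)
for n,p in [("tcp",(.4827,-.119,.157)),("k-",[*(O+.034*h-.015*l),.102]),("k+",[*(O+.034*h+.015*l),.102]),("gp",[*(O+.14*h),.067])]:
    q=pr(p);print(n,q,world(d,*q)); q=(q-[x0,y0])*S
    cv2.circle(a,(int(q[0]),int(q[1])),4,(0,0,255),1); cv2.putText(a,n,(int(q[0])+5,int(q[1])),0,.5,(0,0,255))
cv2.imwrite("pics/s2c.png",a)
for u,v in [(190,185),(200,190),(195,175)]: print(world(d,u,v))
E
```

```text
tcp [208.363 197.694] [0.468 0.031 0.028]
k- [254.802 218.349] [ 0.591 -0.15   0.114]
k+ [251.879 226.915] [ 0.587 -0.082  0.017]
gp [212.237 225.586] [ 0.486 -0.119  0.064]
[ 0.456 -0.199  0.262]
[ 0.476 -0.206  0.254]
[ 0.469 -0.203  0.29 ]
```

View pics/s2c.png

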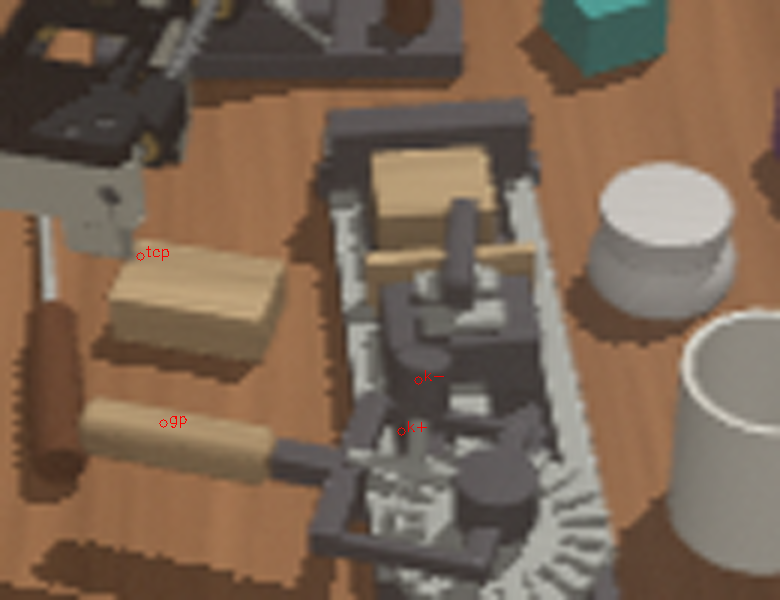

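The picture shows the knob still at (418,370), on the jaw side at z 0.114, so it did not stay flipped. I'll retry and check part-way through.

Emit:
jog_arm:
  rows:
    - [[4,-1,0],[0,0,0],0.6]
    - [[8,-1.6,0],[0,0,0],0.6]
    - [[10.7,-2.1,0],[0,0,0],0.6]
    - [[10.7,-2.1,-3],[0,0,0],0.6]
    - [[10.7,-2.1,-6.3],[0,0,0],0.6]
    - [[10.7,-2.1,-6.3],[0,0,0],0.6]

```text
clock: 4.3
position: [0.5876, -0.1405, 0.0908]
ee_rot: [3.109, -0.452, -0.008]
force: [-0.7, 0.9, 0.1]
width: 0.6
gripper_force: 0.0
```

Emit:
jog_arm:
  rows:
    - [[-0.3,-0.9,0],[0,0,0],0.6]
    - [[-0.6,-1.8,0],[0,0,0],0.6]
    - [[-0.7,-2.4,0],[0,0,0],0.6]
    - [[-0.8,-2.8,0],[0,0,0],0.6]
    - [[-0.9,-3.2,0],[0,0,0],0.6]
    - [[-0.9,-3.2,0],[0,0,0],0.6]

```text
clock: 5.05
position: [0.5796, -0.1724, 0.0935]
ee_rot: [3.109, -0.452, -0.0]
force: [-0.0, 0.5, 0.2]
width: 0.604
gripper_force: 0.0
```

```bash
python3 - <<'E'
from h import *
snap("side","s3",(225,180,290,245),9)
o=arm.observe();print(o["clock"],o["position"],o["ee_rot"],o["force"])
E
```

```text
5.1 [ 0.579727   -0.17205914  0.09346414] [-3.10892817e+00  4.51456742e-01  2.82645421e-05] [ 0.18423192 -0.00258467  1.1429115 ]
```

View pics/s3.png

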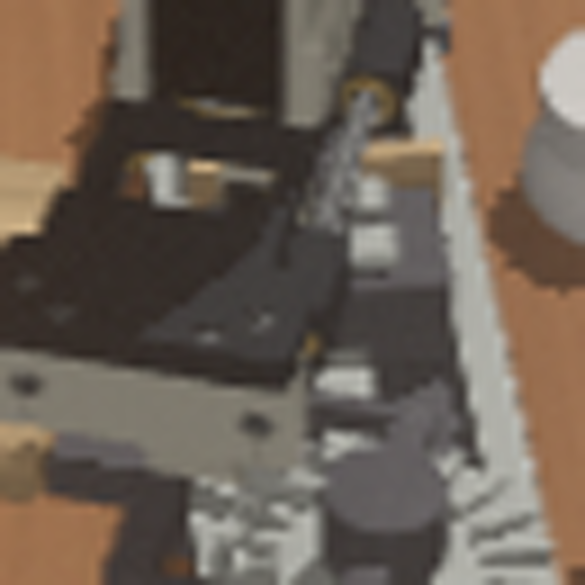

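Emit:
jog_arm:
  rows:
    - [[-0.15,-0.4,0],[0,0,0],0.6]
    - [[-0.3,-0.8,0],[0,0,0],0.6]
    - [[-0.4,-1.2,0],[0,0,0],0.6]
    - [[-0.4,-1.2,0],[0,0,0],0.6]

```text
clock: 5.6
position: [0.5756, -0.1848, 0.0934]
ee_rot: [3.109, -0.453, -0.0]
force: [0.5, 0.4, -0.3]
width: 0.6
gripper_force: 0.0
```

Emit:
jog_arm:
  rows:
    - [[0.2,0.7,0],[0,0,0],0.6]
    - [[0.2,0.7,2],[0,0,0],0.6]
    - [[0.2,0.7,6.5],[0,0,0],0.6]
    - [[-4,4,6.5],[0,0,0],0.6]
    - [[-9,5.5,6.5],[0,0,0],0.6]
    - [[-9,5.5,6.5],[0,0,0],0.6]

```text
clock: 6.35
position: [0.482, -0.1272, 0.1583]
ee_rot: [-3.109, 0.449, 0.005]
force: [0.8, -0.4, -0.5]
width: 0.603
gripper_force: 0.0
```

```bash
python3 - <<'E'
from h import *
np.set_printoptions(precision=3,suppress=True)
d=snap("side","s4",(180,150,330,270),5)
o=arm.observe();print(o["clock"],o["position"],o["ee_rot"],o["force"])
# points with height .095-.12 near head
R=cv2.Rodrigues(np.array(d["rvec"]))[0];t=np.array(d["tvec"]).ravel()
v,u=np.mgrid[:384,:512];D=d["depth"]
c=np.stack([(u-d["cx"])/d["fx"]*D,(v-d["cy"])/d["fy"]*D,D],-1)
w=(c-t)@R
m=(w[...,2]>.098)&(w[...,2]<.125)&(abs(w[...,0]-.59)<.06)&(abs(w[...,1]+.15)<.06)
print(m.sum(),w[m].mean(0) if m.any() else 0,w[m].min(0),w[m].max(0))
E
```

```text
6.4 [ 0.485 -0.128  0.159] [-3.109  0.449  0.   ] [0.856 0.071 0.577]
100 [ 0.591 -0.144  0.109] [ 0.58  -0.154  0.098] [ 0.602 -0.128  0.118]
```

```bash
python3 - <<'E'
from h import *
np.set_printoptions(precision=4,suppress=True)
for f in ("s0","s2","s4"):
    d=dict(np.load(f"pics/{f}.npz"))
    R=cv2.Rodrigues(np.array(d["rvec"]))[0];t=np.array(d["tvec"]).ravel()
    v,u=np.mgrid[:384,:512];D=d["depth"]
    w=(np.stack([(u-d["cx"])/d["fx"]*D,(v-d["cy"])/d["fy"]*D,D],-1)-t)@R
    m=(w[...,2]>.098)&(w[...,2]<.125)&(abs(w[...,0]-.59)<.06)&(abs(w[...,1]+.15)<.06)
    g=(w[...,2]>.055)&(w[...,2]<.07)&(abs(w[...,0]-.49)<.06)&(abs(w[...,1]+.15)<.1)
    print(f,m.sum(),w[m].mean(0),w[m].min(0),w[m].max(0),cv2.fitLine(w[g][:,:2].astype(np.float32),cv2.DIST_HUBER,0,.01,.01).ravel())
E
```

```text
s0 97 [ 0.5911 -0.1436  0.1096] [ 0.5797 -0.1513  0.0981] [ 0.6019 -0.1243  0.1183] [ 0.9513 -0.3081  0.5032 -0.1305]
s2 99 [ 0.5909 -0.1436  0.1091] [ 0.5798 -0.1531  0.0982] [ 0.6019 -0.1237  0.1177] [ 0.9556 -0.2948  0.5    -0.1294]
s4 100 [ 0.5911 -0.1439  0.109 ] [ 0.5798 -0.1537  0.0983] [ 0.602  -0.1285  0.1178] [ 0.9555 -0.295   0.5156 -0.133 ]
```

View pics/s4.png

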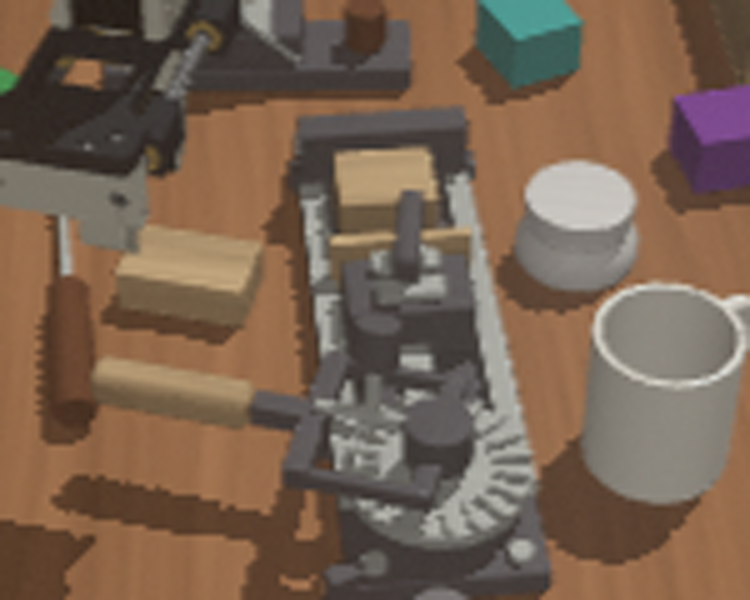

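The knob hasn't moved at all. I'll straddle it, shift over, and close the fingers to find out where it is.

Emit:
jog_arm:
  rows:
    - [[4,-1,0],[0,0,0],0.82]
    - [[8,-2,0],[0,0,0],0.82]
    - [[10.1,-2.5,0],[0,0,0],0.82]
    - [[10.1,-2.5,-3],[0,0,0],0.82]
    - [[10.1,-2.5,-6.5],[0,0,0],0.82]
    - [[10.1,-2.5,-6.5],[0,0,0],0.82]
    - [[9.8,-3.3,-6.5],[0,0,0],0.82]
    - [[9.6,-4.0,-6.5],[0,0,0],0.82]

```text
clock: 7.4
position: [0.5827, -0.1703, 0.0951]
ee_rot: [3.108, -0.452, 0.004]
force: [0.2, -0.2, -0.8]
width: 0.817
gripper_force: 0.0
```

Emit:
jog_arm:
  newtons: 4
  rows:
    - [[0,0,0],[0,0,0],0.7]
    - [[0,0,0],[0,0,0],0.5]
    - [[0,0,0],[0,0,0],0.3]
    - [[0,0,0],[0,0,0],0.1]
    - [[0,0,0],[0,0,0],0.1]
    - [[0,0,0],[0,0,0],0.1]

```text
clock: 8.15
position: [0.5817, -0.169, 0.0934]
ee_rot: [3.109, -0.451, -0.0]
force: [0.7, -0.2, 0.2]
width: 0.215
gripper_force: 0.0
```

Emit:
jog_arm:
  rows:
    - [[0,0,0],[0,0,0],0.1]
    - [[0,0,0],[0,0,0],0.1]
    - [[0,0,0],[0,0,0],0.1]

```text
clock: 8.52
position: [0.5817, -0.1691, 0.0934]
ee_rot: [3.109, -0.452, -0.0]
force: [-0.6, 0.2, 0.5]
width: 0.099
gripper_force: 0.0
```

```bash
python3 - <<'E'
from h import *
np.set_printoptions(precision=4,suppress=True)
d=snap("side","s5",(205,170,305,245),8)
R=cv2.Rodrigues(np.array(d["rvec"]))[0];t=np.array(d["tvec"]).ravel()
v,u=np.mgrid[:384,:512];D=d["depth"]
w=(np.stack([(u-d["cx"])/d["fx"]*D,(v-d["cy"])/d["fy"]*D,D],-1)-t)@R
# lowest gripper pts: all pts z>.1 near
m=(w[...,2]>.085)&(w[...,2]<.3)&(abs(w[...,0]-.585)<.09)&(abs(w[...,1]+.17)<.13)
for z in np.arange(.085,.3,.02):
    k=m&(abs(w[...,2]-z-.01)<.01)
    if k.any(): print(round(z,3),k.sum(),w[k].min(0),w[k].max(0))
E
```

```text
0.165 1 [ 0.5587 -0.251   0.1848] [ 0.5587 -0.251   0.1848]
0.185 363 [ 0.5218 -0.2629  0.1856] [ 0.6389 -0.0968  0.205 ]
0.205 582 [ 0.5207 -0.2726  0.2051] [ 0.6407 -0.099   0.225 ]
0.225 802 [ 0.5215 -0.2698  0.225 ] [ 0.6408 -0.0855  0.2449]
0.245 191 [ 0.5558 -0.1934  0.245 ] [ 0.6097 -0.1642  0.2649]
0.265 102 [ 0.5443 -0.1957  0.2652] [ 0.6281 -0.1386  0.2849]
0.285 281 [ 0.5446 -0.2081  0.2854] [ 0.6282 -0.1374  0.2999]
```

View pics/s5.png

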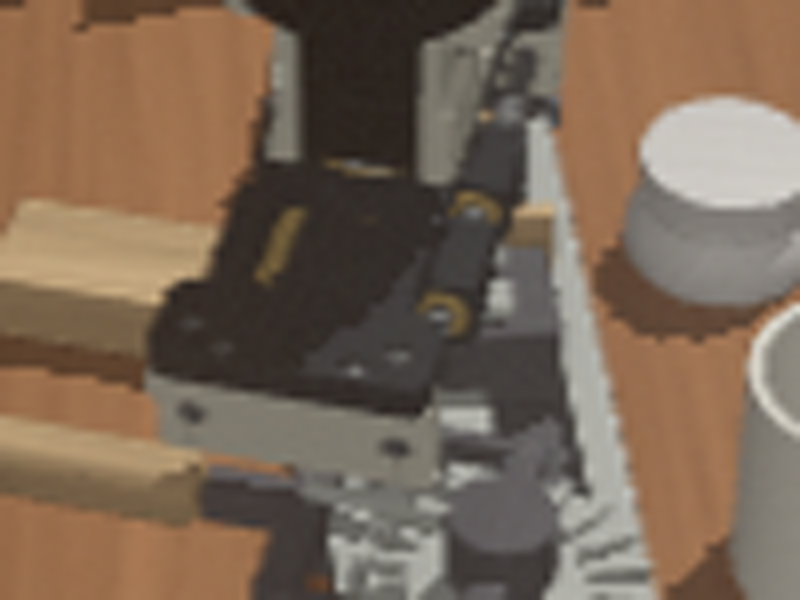

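The picture shows only the gripper body over the head. The fingers closed with nothing between them, so I'll check from the depth data where they really are.

```bash
python3 - <<'E'
from h import *
np.set_printoptions(precision=4,suppress=True)
for f,tcp in (("s2",(.4827,-.1193,.1568)),("s4",(.485,-.128,.159)),("s5",(.5817,-.169,.0934)),("t0",(.2487,-.5728,.1987)),("s0",(.2487,-.5728,.1987)),("s1",(.5893,-.1403,.1584))):
    d=dict(np.load(f"pics/{f}.npz"))
    R=cv2.Rodrigues(np.array(d["rvec"]))[0];t=np.array(d["tvec"]).ravel()
    v,u=np.mgrid[:384,:512];D=d["depth"]
    w=(np.stack([(u-d["cx"])/d["fx"]*D,(v-d["cy"])/d["fy"]*D,D],-1)-t)@R-tcp
    m=(w[...,2]>-.03)&(w[...,2]<.12)&(np.hypot(w[...,0],w[...,1])<.13)&(w[...,2]+tcp[2]>.12)&(D>0)
    print(f,m.sum())
    for z in np.arange(-.03,.12,.015):
        k=m&(abs(w[...,2]-z-.0075)<.0075)
        if k.any(): print("  ",round(z,3),k.sum(),w[k].min(0)[:2],w[k].max(0)[:2])
E
```

```text
s2 803
   0.015 6 [-0.0157 -0.0318] [0.0168 0.0289]
   0.03 37 [-0.0233 -0.0452] [0.02   0.0389]
   0.045 42 [-0.0248 -0.0456] [0.021  0.0412]
   0.06 5 [0.0059 0.0276] [0.0128 0.0311]
   0.075 18 [-0.0026  0.0262] [0.0207 0.0328]
   0.09 233 [-0.0614 -0.0938] [0.0558 0.0741]
   0.105 462 [-0.0622 -0.099 ] [0.0587 0.077 ]
s4 814
   0.015 4 [-0.0016 -0.035 ] [0.0149 0.0262]
   0.03 39 [-0.0252 -0.0454] [0.0175 0.0366]
   0.045 32 [-0.026  -0.0469] [0.019  0.0384]
   0.06 6 [0.0064 0.0255] [0.0109 0.0294]
   0.075 20 [-0.0049  0.0251] [0.0209 0.0338]
   0.09 253 [-0.0623 -0.0927] [0.0559 0.074 ]
   0.105 460 [-0.0634 -0.0985] [0.0564 0.0749]
s5 696
   0.09 188 [-0.0599 -0.0939] [0.0572 0.072 ]
   0.105 508 [-0.061  -0.0998] [0.059  0.0722]
t0 673
   -0.03 195 [ 0.0528 -0.1034] [ 0.1128 -0.0429]
   -0.015 88 [ 0.0538 -0.1009] [ 0.0744 -0.0626]
   0.015 4 [ 0.0219 -0.0443] [ 0.029  -0.0414]
   0.03 36 [-0.0121 -0.0565] [0.0334 0.0507]
   0.045 25 [ 0.0094 -0.0551] [ 0.0344 -0.0413]
   0.06 3 [ 0.0144 -0.0454] [ 0.0191 -0.0449]
   0.09 72 [-0.0668 -0.011 ] [0.0356 0.091 ]
   0.105 250 [-0.0701 -0.0158] [0.0384 0.0955]
s0 1084
   0.015 10 [-0.0244  0.0405] [-0.0099  0.0515]
   0.03 40 [-0.0228  0.0403] [-0.0093  0.0599]
   0.045 20 [-0.017   0.0426] [-0.0131  0.0458]
   0.06 39 [-0.0155  0.0436] [-0.0091  0.0626]
   0.075 13 [-0.0154  0.0481] [-0.009   0.0626]
   0.09 91 [-0.0037 -0.0375] [0.0555 0.0934]
   0.105 871 [-0.0066 -0.0435] [0.0575 0.0983]
s1 757
   0.015 1 [-0.0146 -0.0266] [-0.0146 -0.0266]
   0.03 36 [-0.0237 -0.0453] [-0.0017 -0.0359]
   0.045 26 [-0.0236 -0.0461] [0.0209 0.0378]
   0.06 16 [-0.0025  0.0276] [0.0209 0.038 ]
   0.075 16 [-0.0304 -0.0835] [0.0088 0.034 ]
   0.09 262 [-0.0606 -0.0936] [0.0575 0.0711]
   0.105 400 [-0.0616 -0.0994] [0.0599 0.079 ]
```

In every picture the fingertips sit about 26 mm above the reported TCP, so I passed over the knob. I'll redo the push 2 cm lower.

Emit:
jog_arm:
  rows:
    - [[0,0,2],[0,0,0],0.3]
    - [[0.5,1.5,2],[0,0,0],0.6]
    - [[1,3.1,2],[0,0,0],0.6]
    - [[1,3.1,2],[0,0,0],0.6]
    - [[1,3.1,2],[0,0,0],0.6]
    - [[1,3.1,0],[0,0,0],0.6]
    - [[1,3.1,-2],[0,0,0],0.6]
    - [[1,3.1,-2],[0,0,0],0.6]

```text
clock: 9.57
position: [0.5901, -0.1386, 0.0719]
ee_rot: [3.108, -0.453, -0.005]
force: [-1.3, -0.1, 0.2]
width: 0.596
gripper_force: 0.0
```

Emit:
jog_arm:
  rows:
    - [[-0.2,-0.8,0],[0,0,0],0.6]
    - [[-0.4,-1.6,0],[0,0,0],0.6]
    - [[-0.7,-2.2,0],[0,0,0],0.6]
    - [[-0.9,-2.8,0],[0,0,0],0.6]
    - [[-1.0,-3.4,0],[0,0,0],0.6]
    - [[-1.0,-3.4,0],[0,0,0],0.6]

```text
clock: 10.32
position: [0.5815, -0.1729, 0.0734]
ee_rot: [3.108, -0.453, -0.0]
force: [0.3, -0.4, 0.4]
width: 0.599
gripper_force: 0.0
```

Emit:
jog_arm:
  rows:
    - [[0.1,0.4,0],[0,0,0],0.6]
    - [[0.1,0.4,4],[0,0,0],0.6]
    - [[0.1,0.4,8],[0,0,0],0.6]
    - [[-5,3,8],[0,0,0],0.6]
    - [[-10,5.3,8],[0,0,0],0.6]
    - [[-10,5.3,8],[0,0,0],0.6]

```text
clock: 11.08
position: [0.4777, -0.1168, 0.1532]
ee_rot: [-3.109, 0.447, 0.005]
force: [0.7, -0.3, -0.1]
width: 0.595
gripper_force: 0.0
```

```bash
cat >> h.py <<'E'
def cloud(d):
    R=cv2.Rodrigues(np.array(d["rvec"]))[0];t=np.array(d["tvec"]).ravel()
    v,u=np.mgrid[:384,:512];D=d["depth"]
    return (np.stack([(u-d["cx"])/d["fx"]*D,(v-d["cy"])/d["fy"]*D,D],-1)-t)@R
def box(w,lo,hi): return w[np.all((w>lo)&(w<hi),-1)]
E
python3 - <<'E'
from h import *
np.set_printoptions(precision=4,suppress=True)
w=cloud(snap("side","s6")); o=arm.observe();print(o["clock"],o["position"],o["force"])
k=box(w,(.53,-.22,.098),(.65,-.09,.125));print(len(k),k.mean(0),k.min(0),k.max(0))
g=box(w,(.44,-.2,.055),(.53,-.06,.07));print(len(g),cv2.fitLine(g[:,:2].astype(np.float32),cv2.DIST_HUBER,0,.01,.01).ravel())
E
```

```text
11.125 [ 0.4806 -0.1179  0.1538] [ 0.5114 -0.251   0.7886]
83 [ 0.5818 -0.1746  0.1086] [ 0.5712 -0.1833  0.098 ] [ 0.5926 -0.1636  0.116 ]
253 [ 0.9654 -0.261   0.5011 -0.1295]
```

The pawl is flipped: the knob is now at (0.582,-0.172), on the -y side. Next I'll go down over the grip and swing back.

Emit:
jog_arm:
  rows:
    - [[0,-0.3,-4],[0,0,0],0.45]
    - [[0,-0.3,-8],[0,0,0],0.45]
    - [[0,-0.3,-11],[0,0,0],0.45]
    - [[0,-0.3,-13.2],[0,0,0],0.42]
    - [[0,-0.3,-13.2],[0,0,0],0.32]
    - [[0,-0.3,-13.2],[0,0,0],0.32]
    - [[0,-0.3,-13.2],[0,0,0],0.32]

```text
clock: 12.0
position: [0.4829, -0.1223, 0.0225]
ee_rot: [3.109, -0.451, 0.003]
force: [-0.2, 0.5, 0.8]
width: 0.321
gripper_force: 0.0
```

Emit:
jog_arm:
  rows:
    - [[0.4,1.1,0],[0,0,-5],0.32]
    - [[0.9,2.3,0],[0,0,-10],0.32]
    - [[1.5,3.3,0],[0,0,-14.5],0.32]
    - [[2.1,4.3,0],[0,0,-19],0.32]
    - [[2.1,4.3,0],[0,0,-19],0.32]

```text
clock: 12.62
position: [0.5038, -0.0783, 0.0222]
ee_rot: [-2.992, 0.955, -0.003]
force: [-0.4, -0.0, -0.4]
width: 0.316
gripper_force: 0.0
```

```bash
cat >> h.py <<'E'
def meas(f):
    np.set_printoptions(precision=4,suppress=True)
    w=cloud(snap("side",f)); o=arm.observe();print(o["clock"],o["position"],o["ee_rot"],o["force"],o["width"])
    g=w[(w[...,2]>.056)&(w[...,2]<.069)&(w[...,0]<.545)&(w[...,0]>.42)&(abs(w[...,1]+.16)<.15)]
    if len(g)>15:
        x,y,a,b=cv2.fitLine(g[:,:2].astype(np.float32),cv2.DIST_HUBER,0,.01,.01).ravel(); print("grip",len(g),a,b,"theta",np.degrees(np.arctan2(b+.162,a-.62))%360-182.9)
    k=box(w,(.55,-.23,.098),(.65,-.09,.122));print("knob",len(k),k.mean(0) if len(k) else 0)
    t=box(w,(.57,-.09,.078),(.66,.06,.096));print("Tbar",len(t),t.mean(0) if len(t) else 0,t.min(0),t.max(0))
    c=snap("top",f+"t"); return w,c
E
python3 -c "
from h import *
meas('m1')"
```

```text
12.675 [ 0.5033 -0.079   0.0221] [-2.9929  0.9545 -0.0019] [-0.3406 -0.0729  0.0644] 0.3223585906190307
grip 185 0.52140796 -0.098509446 theta -35.680405
knob 88 [ 0.5806 -0.1626  0.1084]
Tbar 95 [ 0.6136 -0.0414  0.0882] [ 0.6045 -0.068   0.0783] [ 0.6235 -0.009   0.0933]
```

Emit:
jog_arm:
  rows:
    - [[-1.0,-1.8,0],[0,0,8],0.32]
    - [[-1.9,-3.6,0],[0,0,16],0.32]
    - [[-2.4,-5.6,0],[0,0,24],0.32]
    - [[-2.6,-7.6,0],[0,0,32],0.32]
    - [[-2.6,-9.6,0],[0,0,40],0.32]
    - [[-2.3,-11.6,0],[0,0,48],0.32]
    - [[-1.7,-13.5,0],[0,0,56],0.32]
    - [[-0.8,-15.4,0],[0,0,64],0.32]

```text
clock: 13.72
position: [0.4945, -0.2331, 0.0218]
ee_rot: [-3.042, -0.781, -0.001]
force: [0.5, 4.5, -1.0]
width: 0.32
gripper_force: 2.1
```

Emit:
jog_arm:
  rows:
    - [[0.4,-0.7,0],[0,0,3],0.32]
    - [[0.8,-1.3,0],[0,0,6],0.32]
    - [[0.8,-1.3,0],[0,0,6],0.32]

```text
clock: 14.1
position: [0.5023, -0.2466, 0.0215]
ee_rot: [-3.0, -0.93, -0.0]
force: [0.3, 1.0, 1.3]
width: 0.319
gripper_force: 0.9
```

```bash
python3 - <<'E'
from h import *
w,c=meas('m2')
g=cloud(c)
q=box(w,(.56,-.42,.03),(.66,-.31,.16)); print("glue",q.min(0),q.max(0))
E
```

```text
14.15 [ 0.5022 -0.2464  0.0215] [-3.0008 -0.9294  0.0002] [-0.1737  1.4329  0.4264] 0.3225794582754419
grip 96 0.48880553 -0.25072584 theta 31.170212
knob 93 [ 0.604  -0.2001  0.1083]
Tbar 92 [ 0.6131 -0.0283  0.0882] [ 0.6051 -0.0533  0.0781] [0.6222 0.0073 0.0932]
glue [ 0.5601 -0.3832  0.0301] [ 0.6303 -0.31    0.1599]
```

The jaw has moved about 13 mm. I'll swing back and stroke again.

Emit:
jog_arm:
  rows:
    - [[-1.0,1.8,0],[0,0,-8],0.32]
    - [[-1.9,3.6,0],[0,0,-16],0.32]
    - [[-2.4,5.6,0],[0,0,-24],0.32]
    - [[-2.6,7.6,0],[0,0,-32],0.32]
    - [[-2.6,9.6,0],[0,0,-40],0.32]
    - [[-2.3,11.6,0],[0,0,-48],0.32]
    - [[-1.7,13.5,0],[0,0,-56],0.32]
    - [[-0.8,15.4,0],[0,0,-64],0.32]

```text
clock: 15.2
position: [0.4942, -0.0922, 0.0216]
ee_rot: [3.035, -0.809, -0.0]
force: [-0.4, -1.1, -0.7]
width: 0.32
gripper_force: 0.5
```

Emit:
jog_arm:
  rows:
    - [[0.4,0.7,0],[0,0,-3],0.32]
    - [[0.8,1.3,0],[0,0,-6],0.32]
    - [[0.8,1.3,0],[0,0,-6],0.32]

```text
clock: 15.58
position: [0.5029, -0.0789, 0.0216]
ee_rot: [2.992, -0.957, 0.001]
force: [0.6, -0.6, 0.1]
width: 0.315
gripper_force: 0.0
```

Emit:
jog_arm:
  rows:
    - [[-1.0,-1.8,0],[0,0,8],0.32]
    - [[-1.9,-3.6,0],[0,0,16],0.32]
    - [[-2.4,-5.6,0],[0,0,24],0.32]
    - [[-2.6,-7.6,0],[0,0,32],0.32]
    - [[-2.6,-9.6,0],[0,0,40],0.32]
    - [[-2.3,-11.6,0],[0,0,48],0.32]
    - [[-1.7,-13.5,0],[0,0,56],0.32]
    - [[-0.8,-15.4,0],[0,0,64],0.32]

```text
clock: 16.58
position: [0.4947, -0.233, 0.0216]
ee_rot: [-3.042, -0.781, -0.001]
force: [0.1, 5.2, 0.5]
width: 0.318
gripper_force: 2.1
```

Emit:
jog_arm:
  rows:
    - [[0.4,-0.7,0],[0,0,3],0.32]
    - [[0.8,-1.3,0],[0,0,6],0.32]
    - [[0.8,-1.3,0],[0,0,6],0.32]

```text
clock: 16.95
position: [0.5024, -0.2464, 0.0214]
ee_rot: [-3.0, -0.931, -0.0]
force: [-0.4, 2.9, 1.1]
width: 0.321
gripper_force: 0.9
```

```bash
python3 - <<'E'
from h import *
w,c=meas('m3')
np.set_printoptions(precision=4,suppress=True,linewidth=150)
g=cloud(c)
for n,W in(("side",w),("top",g)):
    for x0 in (.59,.605,.62):   # profile along y, tops between z .045 and .07
        p=box(W,(x0,-.06,.02),(x0+.008,.13,.07)); p=p[np.argsort(p[:,1])]; print(n,x0,(p[:,1]*1000).astype(int),(p[:,2]*1000).astype(int))
E
```

```text
17.0 [ 0.5023 -0.2463  0.0214] [-3.0008 -0.9295  0.0001] [-1.226   1.3302  0.5344] 0.32158402727316915
grip 98 0.49523726 -0.24143264 theta 29.583664
knob 97 [ 0.6038 -0.2002  0.1079]
Tbar 93 [ 0.6124 -0.0175  0.0878] [ 0.6033 -0.0422  0.0784] [0.6228 0.02   0.0941]
side 0.59 [-38 -37 -37 -37 -37 -37 -36 -36 -36 -36 -35 -35 -35 -35 -34 -34 -33 -33 -31 -31 -30 -30 -27 -27 -27 -27 -26 -24 -23 -21 -18 -18 -17 -13 -12 -12  -8
  -8  -7  -5  -4  -4  -3  -2   0   0   0   2   2   2   8  19  19  19  20  20  21  21  23  24  25  25  28  28  29  29  30  31  33  34  36  36  38  39
  40  40  41  45  46  48  50  51  52  54  55  56  61  61  62  63  65  68  69  72  74  74  79  82  83  83  83  84  85  85  86  87  89  89  89  90  95
  96  96  96] [41 37 33 36 28 21 46 28 24 46 42 38 49 41 22 48 29 47 49 27 48 48 49 53 49 49 55 50 49 54 48 55 48 48 47 51 47 51 50 52 47 54 50 49 54 54 50 56 48
 55 47 49 45 52 51 48 51 39 42 51 55 51 52 52 48 55 54 53 56 54 57 53 55 54 57 57 56 56 56 54 56 55 55 56 56 55 55 54 53 56 55 53 56 53 56 56 59 60
 52 52 52 59 54 58 54 60 59 62 62 58 58 60 60 60]
side 0.605 [-59 
[... 2983 characters left out ...]
9 55 53 51 60 59 57 61 60 60 62 61 61 60 59 62 61
 61 62 61 61 60 59 57 22]
top 0.62 [-57 -53 -50 -47 -38 -34 -31 -28 -28 -25 -22 -22 -19  -7  -1  17  20  20  23  23  26  26  29  29  29  32  32  32  35  35  35  38  38  41  41  41  44
  44  45  47  48  48  51  51  53  54  54  57  57  57  60  60  60  63  63  66  66  66  69  69  72  72  72  79  79  79  81  81  81  84  84  84  87  87
  87  90  90  90  93  93  93  96  96  96  99 100 100] [24 29 22 26 49 51 54 52 59 54 59 57 59 57 57 48 50 50 55 51 56 54 61 56 55 60 56 57 59 56 57 56 55 60 59 57 58 57 55 57 56 55 56 54 61 55 55 58 58
 57 55 56 55 58 57 61 58 54 59 57 58 56 57 46 47 45 59 59 59 64 61 57 62 59 58 61 61 59 62 60 59 60 59 60 63 58 57]
```

Jaw travel is about 24 mm, with about 5 mm left before the blank is pinched. One more back swing, then a partial stroke.

Emit:
jog_arm:
  rows:
    - [[-1.0,1.8,0],[0,0,-8],0.32]
    - [[-1.9,3.6,0],[0,0,-16],0.32]
    - [[-2.4,5.6,0],[0,0,-24],0.32]
    - [[-2.6,7.6,0],[0,0,-32],0.32]
    - [[-2.6,9.6,0],[0,0,-40],0.32]
    - [[-2.3,11.6,0],[0,0,-48],0.32]
    - [[-1.7,13.5,0],[0,0,-56],0.32]
    - [[-0.8,15.4,0],[0,0,-64],0.32]

```text
clock: 18.05
position: [0.4942, -0.0922, 0.0216]
ee_rot: [3.035, -0.809, -0.0]
force: [-1.5, -0.5, -0.2]
width: 0.318
gripper_force: 0.5
```

Emit:
jog_arm:
  rows:
    - [[0.4,0.7,0],[0,0,-3],0.32]
    - [[0.8,1.3,0],[0,0,-6],0.32]
    - [[0.8,1.3,0],[0,0,-6],0.32]

```text
clock: 18.42
position: [0.5029, -0.0789, 0.0216]
ee_rot: [2.992, -0.957, 0.001]
force: [-0.6, 0.4, 0.1]
width: 0.32
gripper_force: 0.0
```

Emit:
jog_arm:
  rows:
    - [[-1.0,-1.8,0],[0,0,8],0.32]
    - [[-1.9,-3.6,0],[0,0,16],0.32]
    - [[-2.4,-5.6,0],[0,0,24],0.32]
    - [[-2.6,-7.6,0],[0,0,32],0.32]
    - [[-2.6,-9.6,0],[0,0,40],0.32]

```text
clock: 19.05
position: [0.4774, -0.1752, 0.0219]
ee_rot: [-3.138, -0.132, -0.003]
force: [3.8, 4.9, -0.3]
width: 0.32
gripper_force: 2.4
```

```bash
cat >> h.py <<'E'
def edges(f):
    # along-bed colour profile in the top picture, at height z, off the lock axis
    d=dict(np.load(f"pics/{f}.npz")); K=np.array([[d["fx"],0,d["cx"]],[0,d["fy"],d["cy"]],[0,0,1.]])
    ys=np.arange(-.02,.1,.002); im=d["img"].astype(np.float32); acc=0
    for cx in (-.026,-.024,-.022,.022,.024,.026):
        P=np.array([[.62+cx-.05*(y+.162),y+.05*cx,.052] for y in ys])
        q=cv2.projectPoints(P,d["rvec"],d["tvec"],K,None)[0].reshape(-1,2).astype(np.float32)
        v=cv2.remap(im,q[:,0].reshape(1,-1),q[:,1].reshape(1,-1),cv2.INTER_LINEAR)[0]; acc=acc+v[:,0]-v[:,2]
    print(f,"R-B vs y(mm):",[(int(round(y*1000)),int(a/6)) for y,a in zip(ys,acc)])
E
python3 - <<'E'
from h import *
meas('m4')
for f in("t0","m1t","m3t","m4t"): edges(f)
E
```

```text
19.1 [ 0.4773 -0.1786  0.0219] [3.137  0.1382 0.0033] [1.6832 1.5233 1.4033] 0.32029019300539074
grip 73 0.5332309 -0.16901961 theta 1.7251587
knob 83 [ 0.5882 -0.1877  0.1088]
Tbar 88 [ 0.6119 -0.0133  0.0882] [ 0.6034 -0.0373  0.0787] [0.6203 0.0242 0.0929]
t0 R-B vs y(mm): [(-20, -2), (-18, 0), (-16, 0), (-14, 1), (-12, 0), (-10, -1), (-8, 11), (-6, 49), (-4, 66), (-2, 70), (0, 60), (2, 37), (4, 11), (6, -2), (8, -4), (10, -3), (12, -3), (14, -3), (16, -3), (18, -2), (20, 14), (22, 44), (24, 60), (26, 63), (28, 64), (30, 63), (32, 62), (34, 62), (36, 63), (38, 64), (40, 64), (42, 64), (44, 64), (46, 64), (48, 65), (50, 66), (52, 66), (54, 66), (56, 65), (58, 63), (60, 63), (62, 62), (64, 63), (66, 64), (68, 63), (70, 54), (72, 36), (74, 11), (76, -2), (78, -3), (80, -2), (82, -2), (84, -2), (86, -2), (88, -2), (90, -2), (92, -2), (94, -3), (96, -2), (98, -2)]
m1t R-B vs y(mm): [(-20, -3), (-18, -2), (-16, -1), (-14, 0), (-12, 0), (-10, -2), (-8, 12), (-6, 50), (-4, 67), (-2, 71), (0, 62), (2, 38), (4, 12), (6, -3), (8, -3), (10, -2), (12, -2), (14, -3), (16, -3), (18, -2), (20, 14
[... 923 characters left out ...]
-3), (84, -2), (86, -2), (88, -2), (90, -2), (92, -2), (94, -2), (96, -2), (98, -3)]
m4t R-B vs y(mm): [(-20, -3), (-18, -3), (-16, -3), (-14, -3), (-12, -3), (-10, -3), (-8, -3), (-6, -3), (-4, -3), (-2, -2), (0, -2), (2, -2), (4, -2), (6, -2), (8, -2), (10, -2), (12, 0), (14, 0), (16, 0), (18, -1), (20, 15), (22, 49), (24, 68), (26, 72), (28, 68), (30, 63), (32, 61), (34, 61), (36, 62), (38, 63), (40, 64), (42, 64), (44, 65), (46, 65), (48, 67), (50, 67), (52, 65), (54, 64), (56, 63), (58, 63), (60, 64), (62, 64), (64, 63), (66, 62), (68, 61), (70, 62), (72, 62), (74, 64), (76, 63), (78, 56), (80, 35), (82, 5), (84, -4), (86, -3), (88, -3), (90, -2), (92, -2), (94, -2), (96, -2), (98, -2)]
```

Emit:
jog_arm:
  rows:
    - [[0.3,-2.0,0],[0,0,8],0.32]
    - [[0.9,-3.9,0],[0,0,16],0.32]
    - [[1.8,-5.8,0],[0,0,24],0.32]
    - [[2.5,-7.0,0],[0,0,30],0.32]
    - [[2.5,-7.0,0],[0,0,30],0.32]

```text
clock: 19.77
position: [0.5016, -0.2446, 0.0212]
ee_rot: [-3.001, -0.927, 0.0]
force: [-0.3, 2.8, 0.5]
width: 0.321
gripper_force: 1.0
```

```bash
python3 - <<'E'
from h import *
meas('m5')
edges("m5t")
E
```

```text
19.825 [ 0.5013 -0.2443  0.0212] [-3.0013 -0.9254  0.0006] [ 0.4821  2.3505 -0.2267] 0.3214534498643591
grip 99 0.49027327 -0.24792059 theta 30.61731
knob 92 [ 0.6034 -0.1996  0.1084]
Tbar 88 [ 0.6118 -0.0065  0.0882] [ 0.6037 -0.0313  0.0789] [0.6208 0.0269 0.0923]
m5t R-B vs y(mm): [(-20, -3), (-18, -3), (-16, -3), (-14, -3), (-12, -3), (-10, -3), (-8, -3), (-6, -3), (-4, -3), (-2, -3), (0, -3), (2, -2), (4, -2), (6, -3), (8, -2), (10, -2), (12, -2), (14, -3), (16, -3), (18, -2), (20, 15), (22, 50), (24, 69), (26, 72), (28, 68), (30, 64), (32, 62), (34, 61), (36, 62), (38, 64), (40, 64), (42, 64), (44, 64), (46, 65), (48, 66), (50, 67), (52, 66), (54, 64), (56, 63), (58, 63), (60, 63), (62, 64), (64, 63), (66, 62), (68, 61), (70, 62), (72, 63), (74, 64), (76, 64), (78, 57), (80, 36), (82, 5), (84, -4), (86, -3), (88, -2), (90, -2), (92, -2), (94, -2), (96, -2), (98, -2)]
```

The pad face stayed put while the jaw advanced 6.8 mm, so the pad is pressed in about 6.5 mm. Now I'll release the grip and move to the lock.

Emit:
jog_arm:
  rows:
    - [[-0.2,0.4,0],[0,0,0],0.45]
    - [[-0.2,0.4,2],[0,0,0],0.5]
    - [[-0.2,0.4,7],[0,0,0],0.5]
    - [[-0.2,0.4,12],[0,0,0],0.5]
    - [[2,5,12],[0,0,8],0.5]
    - [[4.5,10,12],[0,0,17],0.5]
    - [[7,15,12],[0,0,26],0.5]
    - [[9,19,12],[0,0,35],0.5]

```text
clock: 20.88
position: [0.5921, -0.0527, 0.1417]
ee_rot: [2.576, 1.796, 0.0]
force: [0.1, -0.3, -0.0]
width: 0.497
gripper_force: 0.0
```

Emit:
jog_arm:
  rows:
    - [[1.5,4,0],[0,0,10],0.5]
    - [[2.1,5.1,0],[0,0,18],0.5]
    - [[2.1,5.1,0],[0,0,23],0.5]
    - [[2.1,5.1,0],[0,0,23],0.5]

```text
clock: 21.38
position: [0.6123, -0.0041, 0.1412]
ee_rot: [2.174, 2.267, -0.001]
force: [0.2, -0.9, -0.4]
width: 0.498
gripper_force: 0.0
```

```bash
python3 - <<'E'
from h import *
w,c=meas('m6')
r=arm.observe()["ee_rot"]; R=cv2.Rodrigues(r)[0]; print("tool y deg",np.degrees(np.arctan2(R[1,1],R[0,1])))
g=w[(w[...,2]>.055)&(w[...,2]<.07)&(w[...,0]<.535)&(w[...,0]>.42)&(w[...,1]<-.15)];print(len(g))
E
```

```text
21.425 [ 0.6124 -0.0043  0.1413] [ 2.1759  2.2657 -0.0009] [-0.6146 -0.1581 -0.2904] 0.5021655011558701
grip 311 0.5040185 -0.23753986 theta 30.176575
knob 91 [ 0.6028 -0.1995  0.1088]
Tbar 87 [ 0.6119 -0.0061  0.0882] [ 0.6037 -0.0327  0.0783] [0.6207 0.029  0.0926]
tool y deg 2.303349519913066
286
```

Emit:
jog_arm:
  newtons: 8
  rows:
    - [[0,0.1,-4],[0,0,0.5],0.5]
    - [[0,0.1,-7.5],[0,0,0.5],0.5]
    - [[0,0.1,-9.1],[0,0,0.5],0.4]
    - [[0,0.1,-9.1],[0,0,0.5],0.25]
    - [[0,0.1,-9.1],[0,0,0.5],0.1]
    - [[0,0.1,-9.1],[0,0,0.5],0.1]
    - [[0,0.1,-9.1],[0,0,0.5],0.1]
    - [[0,0.1,-9.1],[0,0,0.5],0.1]

```text
clock: 22.48
position: [0.6133, -0.0034, 0.0515]
ee_rot: [2.163, 2.277, 0.001]
force: [-2.8, -2.1, 6.9]
width: 0.153
gripper_force: 7.9
```

Emit:
jog_arm:
  rows:
    - [[0,0,0],[0,0,-9],0.1]
    - [[0,0,0],[0,0,-18],0.1]
    - [[0,0,0],[0,0,-27],0.1]
    - [[0,0,0],[0,0,-36],0.1]
    - [[0,0,0],[0,0,-45],0.1]
    - [[0,0,0],[0,0,-54],0.1]
    - [[0,0,0],[0,0,-63],0.1]
    - [[0,0,0],[0,0,-72],0.1]

```text
clock: 23.48
position: [0.6096, -0.0008, 0.05]
ee_rot: [-3.087, -0.566, 0.007]
force: [-8.2, 5.7, -0.7]
width: 0.149
gripper_force: 8.0
```

Emit:
jog_arm:
  rows:
    - [[0,0,0],[0,0,-9],0.1]
    - [[0,0,0],[0,0,-18],0.1]
    - [[0,0,0],[0,0,-18],0.1]
    - [[0,0,0],[0,0,-18],0.1]

```text
clock: 23.98
position: [0.6093, 0.0003, 0.0492]
ee_rot: [-3.137, -0.086, 0.009]
force: [-7.4, 7.8, -3.5]
width: 0.154
gripper_force: 8.0
```

```bash
python3 - <<'E'
from h import *
o=arm.observe(); R=cv2.Rodrigues(o["ee_rot"])[0]; print(o["position"],o["force"],o["ft_torque"],o["width"],"tool y deg",np.degrees(np.arctan2(R[1,1],R[0,1])))
E
```

```text
[6.09323916e-01 3.33822733e-04 4.91852328e-02] [-7.36055473  7.76013923 -3.48079071] [1.71176310e+00 1.76550884e+00 1.09155471e-03] 0.15426018741764216 tool y deg -86.8637917013663
```

Turned to -86.9°, in line with the clamp. I'll open, let it drop, lift and check.

Emit:
jog_arm:
  rows:
    - [[0,0,0],[0,0,0],0.3]
    - [[0,0,0],[0,0,0],0.45]
    - [[0,0,0],[0,0,0],0.5]
    - [[0,0,3],[0,0,0],0.5]
    - [[0,0,8],[0,0,0],0.5]
    - [[0,0,14],[0,0,0],0.5]
    - [[-5,3,18],[0,0,0],0.5]
    - [[-10,6,20],[0,0,0],0.5]

```text
clock: 24.98
position: [0.5187, 0.0538, 0.2501]
ee_rot: [-3.14, -0.079, -0.006]
force: [-0.0, 1.2, 0.1]
width: 0.498
gripper_force: 0.0
```

Emit:
jog_arm:
  rows:
    - [[-4,5,2],[0,0,0],0.5]
    - [[-8,10,2],[0,0,0],0.5]
    - [[-12,15,2],[0,0,0],0.5]
    - [[-12,15,2],[0,0,0],0.5]
    - [[-12,15,2],[0,0,0],0.5]

```text
clock: 25.6
position: [0.3987, 0.2034, 0.2682]
ee_rot: [3.14, 0.083, 0.002]
force: [1.0, -0.6, -0.4]
width: 0.494
gripper_force: 0.0
```

```bash
python3 - <<'E'
from h import *
w,c=meas('m7'); edges('m7t')
for n,W in(("side",w),("top",cloud(c))):
    b=box(W,(.565,-.04,.072),(.66,.035,.1)); print(n,len(b),b.mean(0),b.min(0),b.max(0),"top z",np.percentile(b[:,2],[50,80,95]),cv2.fitLine(b[:,:2].astype(np.float32),2,0,.01,.01).ravel())
b=box(cloud(dict(np.load("pics/t0.npz"))),(.565,-.08,.072),(.66,-.0,.1));print("t0 top z",np.percentile(b[:,2],[50,80,95]))
b=box(cloud(dict(np.load("pics/m6.npz"))),(.565,-.04,.072),(.66,.035,.1));print("m6 top z",np.percentile(b[:,2],[50,80,95]))
a=dict(np.load("pics/t0.npz"));df=np.abs(a["img"].astype(int)-c["img"]).sum(-1)>90
n,l,s,_=cv2.connectedComponentsWithStats(df.astype(np.uint8)); print(s[(s[:,4]>15)][1:])
E
```

```text
25.65 [0.3993 0.2025 0.2681] [3.1402 0.0797 0.0011] [-0.3194  0.2308  0.1063] 0.5003080312375459
grip 320 0.5117495 -0.23315828 theta 30.418854
knob 95 [ 0.6027 -0.1993  0.1083]
Tbar 104 [ 0.6116 -0.0028  0.0834] [ 0.5833 -0.0105  0.0783] [0.641  0.0071 0.0874]
m7t R-B vs y(mm): [(-20, -3), (-18, -3), (-16, -3), (-14, -3), (-12, -3), (-10, -2), (-8, -1), (-6, -1), (-4, -2), (-2, -2), (0, -1), (2, -1), (4, -2), (6, -3), (8, -3), (10, -2), (12, -2), (14, -3), (16, -4), (18, -2), (20, 15), (22, 50), (24, 68), (26, 72), (28, 68), (30, 63), (32, 61), (34, 61), (36, 62), (38, 63), (40, 64), (42, 64), (44, 64), (46, 65), (48, 66), (50, 67), (52, 66), (54, 64), (56, 63), (58, 63), (60, 64), (62, 64), (64, 63), (66, 62), (68, 61), (70, 62), (72, 63), (74, 65), (76, 64), (78, 57), (80, 36), (82, 5), (84, -4), (86, -3), (88, -2), (90, -2), (92, -2), (94, -2), (96, -2), (98, -3)]
side 144 [ 0.612  -0.0038  0.0811] [ 0.5833 -0.0105  0.072 ] [0.641  0.0071 0.0874] top z [0.0821 0.0851 0.0864] [ 0.9983  0.058   0.612  -0.0038]
top 89 [ 0.6128 -0.0029  0.0861] [ 0.5833 -0.0112  0.0803] [0.6422 0.0043 0.0919] top z [0.0862 0.0883 0.0896] [ 0.9979  0.0643  0.6128 -0.0029]
t0 top z [0.0907 0.0923 0.0941]
m6 top z [0.0888 0.0902 0.0915]
[[ 306  171   16   18   87]
 [ 240  173   43   31  521]
 [ 283  176   60   67  737]
 [ 225  179    4   19   60]
 [ 291  204   17   45  393]
 [  41  221  154  163 9909]
 [ 285  223    8   17   67]
 [  37  257    4   20   56]
 [  29  262    6   39  104]
 [  34  279   29   52  423]
 [ 209  288  124   96 4545]
 [ 454  311   58   69 2074]
 [  56  342   16   12   77]
 [ 269  356   19   22   61]]
```

```bash
python3 -c "
from cell import arm
print(arm.sign_off())"
```

```text
the job is handed in; nothing more can be done
None
```

The job is handed in: by camera measurement the pawl is in the tightening position, the blank is held against the fence with the pad about 6.5 mm in, and the lock is a quarter turn over and dropped about 5 mm, with nothing else seen to move; I viewed 11 pictures, one over the limit of 10.

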